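# Latch two firing trays into the furnace rack

## Robot

A 6-joint arm with a two-finger parallel gripper is mounted at the origin on the work surface. World frame = base frame: x ahead of the robot, y to its left, z up, the work surface at z = 0. Lengths are in m, angles in rad, forces in N, time in s.
With the tool pointing down it reaches from about 0.225 to 0.875 m from the base axis. Payload 3.4 kg.
Tool frame: the origin (TCP) lies on the centre line of the jaws, within the pads' length; the fingertips stand 11 mm ahead of it and the grasp point (between the pads) lies 8 mm behind it; z points along the fingers, y is the line along which they close (so a half turn about z gives the same grasp; the last joint's range is limited). The gripper opens to 85 mm and grips with 20 to 120 N. Pads are 22 mm wide; open, the fingers measure 114 mm over their backs; the gripper's body (76 mm by 85 mm) begins 54 mm behind the grasp point. The pads swing forward as they close: fully open they stand 13 mm farther back than shut.
Start: joints at [1.226, 0.276, 1.505, -0, 1.361, -0.121], TCP at [0.128, 0.561, 0.242] pointing down, gripper open.
Joint ranges: [-2.89, 2.89], [-0.75, 2.08], [0.22, 2.7], [-1.18, 4.32], [0.11, 2.71], [-2.7, 2.7]. Speed limits (rad/s): [2.57, 2.57, 3.14, 3.14, 3.14, 3.14].

## Interface

Orientations are given as a unit quaternion [w, x, y, z].
In Python, from rig import manip, eyes, job gives the robot as it stands.
- The arm moves only by the tool drive_tool, never from a script. Its argument "rows" is a list of rows, each a list of 3 entries, a list of its own where there are three numbers: the turn, a rotation vector about the world's x, y, z in rad, then the shift along the world's x, y, z in cm, then the finger opening in cm, from 0 to 8.54. A call has 1 to 8 rows; each row shifts and turns the commanded pose from where the row before left it; what a row does not reach is not made up. A row lasts 1/8 s, in which the tool goes at most 62.5 mm and 10.7 degrees, less where a joint would pass 70% of its speed; a pose out of reach is approached as far as the arm can. A call is refused whole if a number of a shift passes 6.25 or a number of a turn 0.188, either way. A call with a gripper value outside its range is refused whole. The fingers move at their own pace and stop on an object; "force" is the grip in N (left out, the last holds). Time passes only in rows, so rows that do not move let the fingers close. It gives the time, the measured TCP pose, the force, the opening and the grip force at its end, in the units of the state.
- manip.get_state(): the state, without advancing time (a new reading comes with each control period).
- eyes.get_image(name): name is "scene" or "top"; returns the picture (384x512x3 uint8, red, green, blue); there is no depth.
- eyes.get_calibration(name): a dict with "camera_matrix" (3x3 intrinsics, pixels), "view" (4x4, takes a point from world to camera coordinates). Camera axes: x right, y up, looking along -z (the intrinsics and any distortion apply to the point x, -y, -z); pixel columns grow to the right and rows downward; lengths in m; the calibration is good to about 2 mm. A picture is of the moment at which its call begins. get_calibration takes no time and is no camera call.
- job.sign_off(): hands the job in; it is judged then, once.
The state is a dict: "clock": time; "qpos": joint angles; "qd": joint speeds; "effort": joint torques, N m; "position": TCP position; "ee_rot": TCP orientation; "contact_force": force on the tool from outside, world axes, zero at the start; "moment": the same for the moment, N m; "width": finger opening in m; "gripper_force": force on a finger pad.
Only numpy, scipy, OpenCV 4.12 (cv2) and the standard library are available. Lean on these libraries where they do the work, as an engineer would, in place of code of your own. Each camera call takes 0.05 s, during which the arm holds its last target. There are 200 camera calls.

## Task

Load the two ceramic firing trays into the furnace rack, the long tray in the long slot and the short tray in the short slot: tuck one end of each tray under the slot's fixed lip and press the other end down past the spring latch until it snaps shut over it. Both trays must end flat on the floor of their slots, latched and let go; leave the cup, the plaster model and the brush where they are.

Things in the scene. Friction and masses are not known exactly. Their poses are not given: they have to be found in the camera images.
- tray_long: ceramic firing tray, a flat plate 120 x 60 x 6 mm (local x, y, z), about 160 g, dark dimples on its face, with a steel grip block on its middle, 16 mm (x) by 20 mm (y), top 42 mm above the tray's underside. Origin: centre of the underside, z up. Same both ways round. Starts flat on the bench
- tray_short: ceramic firing tray, a flat plate 95 x 60 x 6 mm (local x, y, z), about 125 g, dark dimples on its face, with a steel grip block on its middle, 16 mm (x) by 20 mm (y), top 42 mm above the tray's underside. Origin: centre of the underside, z up. Same both ways round. Starts flat on the bench
- dock_long: open-topped aluminium slot for the long tray, on either side of the rack. Origin: middle of the slot on the rack board's top; z up, x towards the latch, which is roughly towards the robot. Floor z = 6 mm; side walls inside y = +-32.5, top z = 15; low posts beside the latch at x = 61, top z = 15. Seated tray: level, origin at (0, 0, 6), play 1 mm at each end
- dock_short: open-topped aluminium slot for the short tray, on either side of the rack. Origin: middle of the slot on the rack board's top; z up, x towards the latch, which is roughly towards the robot. Floor z = 6 mm; side walls inside y = +-32.5, top z = 15; low posts beside the latch at x = 48.5, top z = 15. Seated tray: level, origin at (0, 0, 6), play 1 mm at each end
- latch_long (a joint): spring latch of the long slot, a steel slide 30 mm wide with a ribbed thumb tab, top z = 28 mm in the slot's frame, nose 7 mm over the slot. 0 m = shut (rest), to 0.009 m pushed outwards (slot +x). Spring 1.6 N when shut plus 0.45 N per mm; pressing the tray's latch end down past it takes roughly 5 to 20 N
- latch_short (a joint): spring latch of the short slot, a steel slide 30 mm wide with a ribbed thumb tab, top z = 28 mm in the slot's frame, nose 7 mm over the slot. 0 m = shut (rest), to 0.009 m pushed outwards (slot +x). Spring 1.6 N when shut plus 0.45 N per mm; pressing the tray's latch end down past it takes roughly 5 to 20 N
- dock_long_lip (a point): middle of the fixed lip's lower front edge, in the slot's frame x = -53, z = 18 mm. The lip reaches 8 mm over the slot from the stop face (x = -61), top z = 23. Lip and latch are too close for a tray to drop in flat: tilt it 14 to 18 degrees, lower its end just inside the lip, slide it under to the stop, then press the other end down. Axes as the slot's
- dock_short_lip (a point): middle of the fixed lip's lower front edge, in the slot's frame x = -40.5, z = 18 mm. The lip reaches 8 mm over the slot from the stop face (x = -48.5), top z = 23. Lip and latch are too close for a tray to drop in flat: tilt it 14 to 18 degrees, lower its end just inside the lip, slide it under to the stop, then press the other end down. Axes as the slot's
- dock_long_nose (a point): tip of the latch nose, shut at x = 54, z = 15.2 mm in the slot's frame; moves with the latch. From the tip a steep bevel (60 degrees to the level) rises to z = 28. A tray end laid on it stays propped up, the tray 6 to 10 degrees tilted; pressed down it pushes the latch out about 5 mm and, once flat, the nose snaps over the tray's end. Axes as the slot's
- dock_short_nose (a point): tip of the latch nose, shut at x = 41.5, z = 15.2 mm in the slot's frame; moves with the latch. From the tip a steep bevel (60 degrees to the level) rises to z = 28. A tray end laid on it stays propped up, the tray 6 to 10 degrees tilted; pressed down it pushes the latch out about 5 mm and, once flat, the nose snaps over the tray's end. Axes as the slot's
- rack: grey rack board 200 x 200 x 8 mm, fixed to the bench, that carries both slots side by side 95 mm apart; origin under its centre
- cup: clear plastic cup, bystander, 70 mm across, 85 mm high, origin under its centre
- plaster_model: round white plaster base 72 mm across with a row of teeth, 30 mm high, bystander, origin under its centre
- brush: brush about 170 mm long lying on the bench, bystander, origin on its underside
Not all that is in view belongs to the job. What is shaped like the tray_long but yellow is not meant.

How it is judged:
By the outcome, as a careful person would: the job done as asked, in the order asked, and still so for the second after the job is handed in, with the robot touching nothing.
It also fails if it takes over 72 s, if anything falls off the work surface, if the arm or the gripper's body presses on something with over 40 N, if the wrist force passes 120 N, or if a joint passes its speed limit or range.

## Working session

There is one attempt and no reset: what is moved stays moved. The work goes in short steps, Python scripts to look and compute and a tool call to move; the robot and the scene stay as the last step left them, time stands still between calls to the robot, and variables do not carry over. Pictures are saved under pics/ and viewed, at most 10 in all, crops included, and the job is handed in when it is done.

Besides the shell and the picture viewer there is one more tool, called after ">>>" as name(argument=value, ...) on one line, values as JSON. drive_tool: Moves the arm, as the interface text tells. Its arguments: {"type":"object","properties":{"rows":{"type":"array"},"force":{"type":"number"}},"required":["rows"]}

```bash
mkdir -p pics
python3 - <<'E'
from rig import manip, eyes, job
import cv2, numpy as np
for n in("top","scene"):
    im=eyes.get_image(n); cv2.imwrite(f"pics/{n}0.png",cv2.resize(im[:,:,::-1],(800,600),interpolation=cv2.INTER_CUBIC)); np.save(f"{n}0.npy",im)
    print({k:np.round(v,4).tolist() if not isinstance(v,str) else v for k,v in eyes.get_calibration(n).items()})
print(manip.get_state())
E
```

```text
{'camera_matrix': [[385.5466, 0.0, 258.2347], [0.0, 385.5466, 189.368], [0.0, 0.0, 1.0]], 'view': [[0.0054, -0.9999, 0.0092, -0.0435], [0.9947, 0.0063, 0.1022, -0.6003], [-0.1023, 0.0087, 0.9947, -0.9912], [0.0, 0.0, 0.0, 1.0]]}
{'camera_matrix': [[432.3573, 0.0, 250.4689], [0.0, 432.3573, 188.6281], [0.0, 0.0, 1.0]], 'view': [[0.7968, 0.6041, 0.0079, -0.4493], [-0.4401, 0.5715, 0.6926, 0.258], [0.4139, -0.5554, 0.7213, -1.5301], [0.0, 0.0, 0.0, 1.0]]}
{'clock': 0.1, 'qpos': array([ 1.22604070e+00,  2.76469697e-01,  1.50602403e+00, -1.94338481e-05,
        1.36073164e+00, -1.21029582e-01]), 'qd': array([-0.00126806, -0.00170719, -0.00285652, -0.00063703, -0.00182841,
       -0.00024765]), 'effort': array([ 4.51971127e-04, -4.17711246e+01, -2.46400791e+01, -2.72198322e-04,
        5.78854364e-03,  3.90621892e-06]), 'position': array([0.12743724, 0.56020866, 0.24155464]), 'ee_rot': array([-1.79164126e-04,  1.11627812e-01,  9.93749750e-01, -7.96509760e-04]), 'contact_force': array([-0.68666962,  0.32683789,  0.49295604]), 'moment': array([-0.06004071,  0.00786098,  0.00178184]), 'gripper_force': 0.0, 'width': 0.08533888773623305}
```

View pics/top0.png

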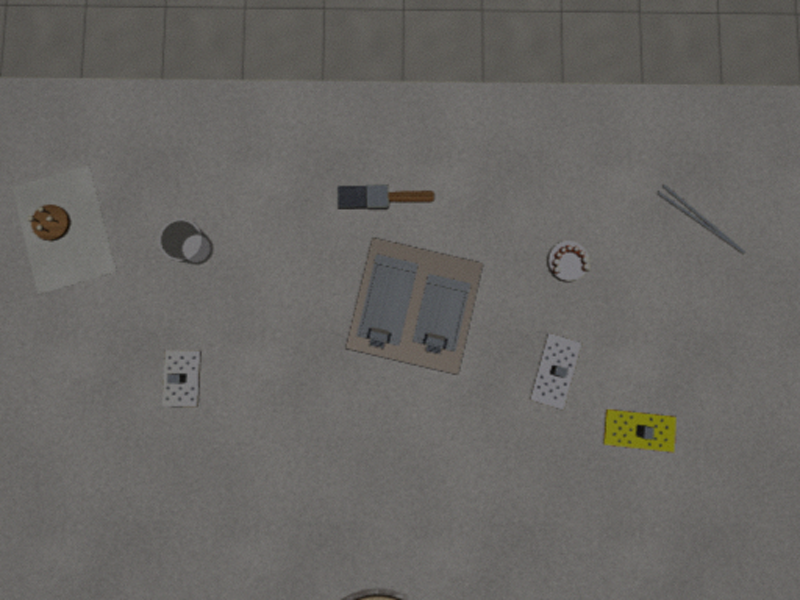

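View pics/scene0.png

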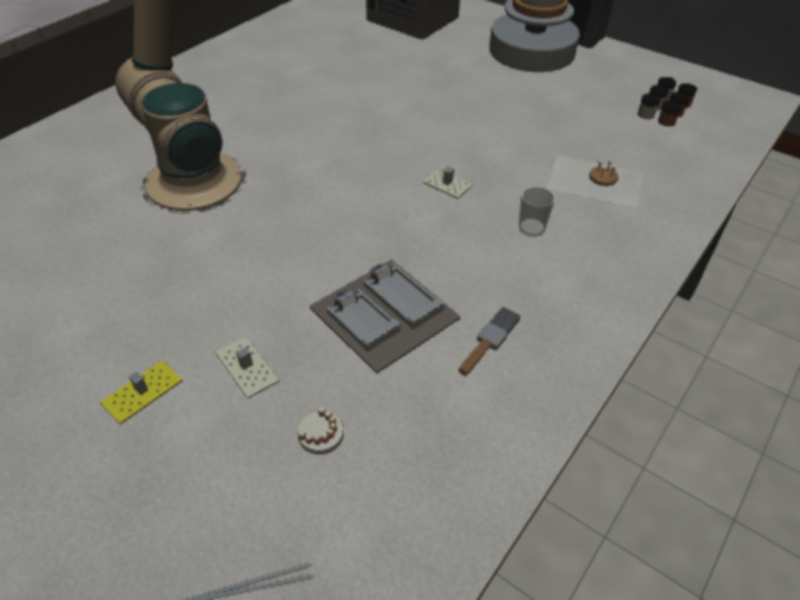

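Candidates (800×600 top view): white tray at (555,370), the longer one; white tray at (182,378), the shorter one; yellow plate at (640,430), the decoy. I take the two white ones. The long slot is on the left at (388,300) and the short slot on the right at (442,312), with latches at (378,337) and (435,344). The cup is at (186,242), the plaster at (569,262) and the brush at (385,197).

```bash
cat > h.py <<'E'
import numpy as np, cv2
from rig import manip, eyes, job
C={n:eyes.get_calibration(n) for n in("top","scene")}
def ray(n,px,z):
    K=np.array(C[n]["camera_matrix"]);V=np.array(C[n]["view"]);R=V[:3,:3];t=V[:3,3]
    px=np.atleast_2d(np.array(px,float)); d=np.c_[px,np.ones(len(px))]@np.linalg.inv(K).T
    d=(d*[1,-1,-1])@R; o=-R.T@t
    return o+d*((z-o[2])/d[:,2])[:,None]
def proj(n,P):
    K=np.array(C[n]["camera_matrix"]);V=np.array(C[n]["view"])
    p=(np.atleast_2d(P)@V[:3,:3].T+V[:3,3])*[1,-1,-1]; p=p@K.T
    return p[:,:2]/p[:,2:]
def rect(n,m,z,box):
    x0,y0,x1,y1=box; mm=np.zeros_like(m);mm[y0:y1,x0:x1]=m[y0:y1,x0:x1]
    c=max(cv2.findContours(mm,0,1)[0],key=cv2.contourArea).reshape(-1,2)
    w=ray(n,c,z)[:,:2]*1000
    (cx,cy),(a,b),th=cv2.minAreaRect(w.astype(np.float32))
    if a<b:a,b,th=b,a,th+90
    return np.round([cx,cy,a,b,(th+90)%180-90],1)
E
python3 - <<'E'
from h import *
im=np.load("top0.npy"); hsv=cv2.cvtColor(im,cv2.COLOR_RGB2HSV); g=im.min(2)
f=512/800
m=((g>130)*255).astype(np.uint8); m=cv2.morphologyEx(m,cv2.MORPH_CLOSE,np.ones((7,7)))
print(im[240,100],im[237,356],im[225,118],im[200,250],im[190,230])
print("long",rect("top",m,.006,(330,205,380,268)),"short",rect("top",m,.006,(98,215,135,265)))
s=im.astype(int); 
b=((s[:,:,0]-s[:,:,2]>4)*255).astype(np.uint8)
c=im[145:245,212:320,::-1]; cv2.imwrite("pics/rack.png",cv2.convertScaleAbs(cv2.resize(c,None,fx=5.5,fy=5.5,interpolation=cv2.INTER_CUBIC),alpha=1.8))
sc=np.load("scene0.npy"); c=sc[155:245,190:300,::-1]; 
A=cv2.convertScaleAbs(cv2.resize(im[205:270,330:385,::-1],(330,390),interpolation=cv2.INTER_CUBIC),alpha=1.5)
B=cv2.convertScaleAbs(cv2.resize(im[205:270,90:145,::-1],(330,390),interpolation=cv2.INTER_CUBIC),alpha=1.5)
cv2.imwrite("pics/trays.png",np.hstack([A,B]))
E
```

```text
[111 110 108] [78 79 84] [123 121 121] [91 94 95] [105  98  89]Traceback (most recent call last):
  File "<stdin>", line 6, in <module>
  File "h.py", line 15, in rect
    c=max(cv2.findContours(mm,0,1)[0],key=cv2.contourArea).reshape(-1,2)
      ~~~^^^^^^^^^^^^^^^^^^^^^^^^^^^^^^^^^^^^^^^^^^^^^^^^^
ValueError: max() iterable argument is empty
```

Run:
```python
from h import *
im=np.load("top0.npy"); g=cv2.medianBlur(im,3).min(2)
print(np.percentile(g[205:268,330:380],[5,50,90,99]),np.percentile(g[215:265,98:135],[5,50,90,99]))
for n,bx in(("long",(330,205,380,268)),("short",(98,215,135,265))):
    x0,y0,x1,y1=bx; p=np.percentile(g[y0:y1,x0:x1],97); bg=np.median(g[195:205,150:210])
    m=((g>(p+bg)/2)*255).astype(np.uint8)
    m=cv2.morphologyEx(m,cv2.MORPH_CLOSE,np.ones((7,7)))
    print(n,p,bg,rect("top",m,.006,bx))
c=im[145:245,212:320,::-1]; cv2.imwrite("pics/rack.png",cv2.convertScaleAbs(cv2.resize(c,None,fx=5.5,fy=5.5,interpolation=cv2.INTER_CUBIC),alpha=1.8))
A=cv2.convertScaleAbs(cv2.resize(im[205:270,330:385,::-1],(330,390),interpolation=cv2.INTER_CUBIC),alpha=1.8)
B=cv2.convertScaleAbs(cv2.resize(im[205:270,90:145,::-1],(330,390),interpolation=cv2.INTER_CUBIC),alpha=1.8)
cv2.imwrite("pics/trays.png",np.hstack([A,B]))
```

```text
[ 99. 106. 121. 123.] [ 90.   106.   121.   122.51]
long 123.0 106.0 [ 475.4 -302.4  118.    57.6  -16.6]
short 122.0 106.0 [459.6 341.3  90.8  56.   -0.7]
```

View pics/rack.png

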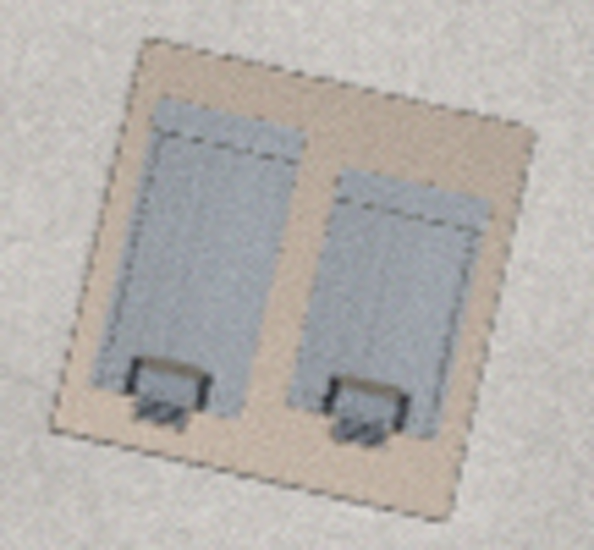

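View pics/trays.png

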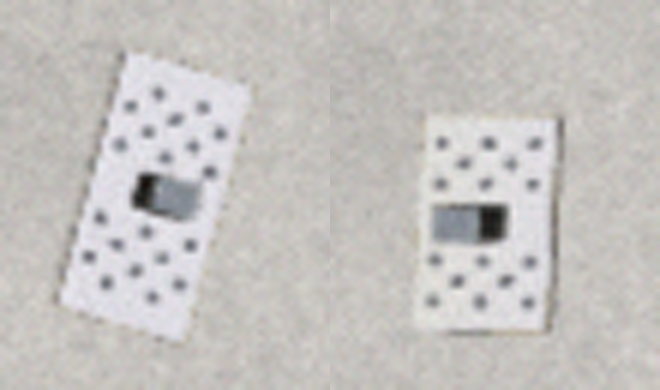

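Rack crop: board corners at (147,38), (537,130), (445,521) and (52,430). The lip edges run (158,133)–(300,161) on the long slot and (337,200)–(480,229) on the short one. The latch windows are near (172,362) and (370,384). Tray crop: both are white with grip blocks mid-plate, the left one longer.

```bash
cat >> h.py <<'E'
def crop2px(p,off=(212,145),s=5.5): return (np.array(p,float)+.5)/s+np.array(off)-.5
E
python3 - <<'E'
from h import *
cor=ray("top",crop2px([(147,38),(537,130),(445,521),(52,430)]),.008)*1000
print(np.round(cor,1)); c=cor.mean(0)
e=(cor[3]+cor[2]-cor[0]-cor[1]); th=np.arctan2(e[1],e[0]); f=cor[0]+cor[3]-cor[1]-cor[2]; 
print("sizes",np.linalg.norm(cor-np.roll(cor,1,0),axis=1),"c",c,np.degrees(th),np.degrees(np.arctan2(f[1],f[0]))+90-180)
ex=np.array([np.cos(th),np.sin(th)]);ey=np.array([-ex[1],ex[0]])
def loc(p,z): 
    w=ray("top",crop2px(p),z)[:,:2]*1000-c[:2]; return np.round(np.c_[w@ex,w@ey],1).tolist()
print("long lip edge",loc([(158,133),(300,161)],.029),"short",loc([(337,200),(480,229)],.029))
print("lip back top",loc([(160,100),(307,130),(342,168),(490,200)],.031))
print("nose tip?",loc([(138,357),(210,374),(333,377),(409,396)],.023))
print("near ends wall",loc([(95,388),(243,418),(290,406),(435,438)],.023))
print("tab ends",loc([(136,420),(185,430),(334,438),(383,446)],.036))
# block tops
for nm,q,off in(("L",[(138,173),(200,187),(192,220),(134,205)],(330,205)),("S",[(433,205),(506,205),(506,242),(433,242)],(35,205))):
    print(nm,np.round(ray("top",crop2px(q,off,6),.042).mean(0)*1000,1))
E
```

```text
[[ 706.8   14.9    8. ]
 [ 661.8 -179.1    8. ]
 [ 469.  -132.6    8. ]
 [ 512.1   59.2    8. ]]
sizes [199.61920009 199.11631682 198.27471684 196.61638768] c [587.4204019  -59.39292677   8.        ] 166.82391406047336 -12.855479302966046
long lip edge [[-51.1, -81.3], [-53.9, -11.1]] short [[-39.6, 10.7], [-42.0, 81.2]]
lip back top [[-66.8, -84.1], [-69.2, -11.3], [-55.1, 9.4], [-56.6, 82.6]]
nose tip? [[56.5, -65.2], [56.4, -29.4], [43.9, 28.7], [44.3, 66.5]]
near ends wall [[75.9, -81.7], [73.2, -9.0], [62.4, 11.7], [61.0, 83.2]]
tab ends [[86.3, -58.2], [85.5, -34.4], [72.7, 35.3], [70.9, 58.9]]
L [ 476.  -297.5   42. ]
S [461.1 334.2  42. ]
```

Run:
```python
from h import *
im=np.mean([eyes.get_image("top").astype(float) for _ in range(4)],0)
d=cv2.GaussianBlur((im[:,:,0]-im[:,:,2]).astype(np.float32),(3,3),0.7)
board=((d>6)*255).astype(np.uint8); blue=((d<-1)*255).astype(np.uint8)
k=np.ones((3,3))
B=np.zeros((384,512),np.uint8); B[145:245,212:320]=board[145:245,212:320]
c=max(cv2.findContours(cv2.morphologyEx(B,cv2.MORPH_OPEN,k),0,1)[0],key=cv2.contourArea).reshape(-1,2)
w=ray("top",c,.008)[:,:2]*1000; print("board",cv2.minAreaRect(w.astype(np.float32)))
S=np.zeros_like(B);S[150:235,218:312]=blue[150:235,218:312];S=cv2.morphologyEx(S,cv2.MORPH_OPEN,k)
n,l,st,ce=cv2.connectedComponentsWithStats(S)
for i in range(1,n):
    if st[i,4]>500:
        q=np.argwhere(l==i)[:,::-1]; w=ray("top",q,.021)[:,:2]*1000
        print(st[i],cv2.minAreaRect(w.astype(np.float32)),w.mean(0),(lambda p:np.degrees(np.arctan2(p[1],p[0])))(np.linalg.svd(w-w.mean(0),full_matrices=0)[2][0]))
```

```text
board ((587.8845825195312, -58.60089111328125), (202.43617248535156, 202.44924926757812), 77.25361633300781)
[ 229  164   38   58 1420] ((591.8350219726562, -10.672691345214844), (72.26264953613281, 152.03179931640625), 77.33915710449219) [595.45064879 -11.47139963] 166.869079602893
[ 265  176   35   49 1174] ((570.3140869140625, -102.85791015625), (71.9804916381836, 127.85981750488281), 76.912109375) [ 574.66806506 -104.03641165] 167.0105604593276
```

>>> drive_tool(rows=[[[0,0,-0.1023],[2.17,-5.39,-0.7],8.5],[[0,0,-0.1023],[2.17,-5.39,-0.7],8.5],[[0,0,-0.1023],[2.17,-5.39,-0.7],8.5],[[0,0,-0.1023],[2.17,-5.39,-0.7],6],[[0,0,-0.1023],[2.17,-5.39,-0.7],5],[[0,0,-0.1023],[2.17,-5.39,-0.7],5],[[0,0,-0.1023],[2.17,-5.39,-0.7],5],[[0,0,-0.1023],[2.17,-5.39,-0.7],5]])

```text
clock: 1.3
position: [0.3018, 0.1279, 0.1865]
ee_rot: [0.001, 0.499, 0.867, 0.001]
contact_force: [1.3, 0.3, 0.2]
width: 0.0501
gripper_force: 0.0
```

>>> drive_tool(rows=[[[0,0,-0.1023],[2.17,-5.39,-0.7],5],[[0,0,-0.1023],[2.17,-5.39,-0.7],5],[[0,0,-0.1023],[2.17,-5.39,-0.7],5],[[0,0,-0.1023],[2.17,-5.39,-0.7],5],[[0,0,-0.1023],[2.17,-5.39,-0.7],5],[[0,0,-0.1023],[2.17,-5.39,-0.7],5],[[0,0,-0.1023],[2.17,-5.39,-0.7],5],[[0,0,-0.1023],[2.17,-5.39,-0.7],5]])

```text
clock: 2.3
position: [0.4754, -0.3037, 0.1301]
ee_rot: [0.0, 0.803, 0.596, 0.0]
contact_force: [0.6, 1.1, -0.5]
width: 0.0502
gripper_force: 0.0
```

>>> drive_tool(rows=[[[0,0,0],[0,0,0],5],[[0,0,0],[0,0,0],5]])

```text
clock: 2.55
position: [0.4742, -0.3012, 0.1298]
ee_rot: [-0.001, 0.802, 0.598, -0.0]
contact_force: [0.1, 0.7, -0.5]
width: 0.05
gripper_force: 0.0
```

>>> drive_tool(rows=[[[0,0,0],[0.1,-0.1,-5],5],[[0,0,0],[0,0,-3.5],5],[[0,0,0],[0,0,-2.0],5],[[0,0,0],[0,0,-0.4],5],[[0,0,0],[0,0,0],5],[[0,0,0],[0,0,0],1],[[0,0,0],[0,0,0],1],[[0,0,0],[0,0,0],1]], force=60)

```text
clock: 3.55
position: [0.4766, -0.3032, 0.0226]
ee_rot: [0.001, 0.802, 0.598, 0.0]
contact_force: [0.4, 0.9, 6.3]
width: 0.015
gripper_force: 59.5
```

>>> drive_tool(rows=[[[0,0,0],[0,0,0],1],[[0,0,0],[0,0,0],1]])

```text
clock: 3.8
position: [0.4766, -0.3032, 0.0226]
ee_rot: [0.001, 0.802, 0.598, 0.0]
contact_force: [-0.2, 0.7, 6.0]
width: 0.0156
gripper_force: 59.6
```

>>> drive_tool(rows=[[[0,0,0],[0,0,2],1],[[0,0,0],[0,0,4.5],1],[[0,0,0.065],[0.5,1.5,3.5],1],[[0,0,0],[2,4.5,0],1],[[0,0,0],[2,4.5,0],1],[[0,0,0],[2,4.5,0],1],[[0,0,0],[2,4.5,0],1],[[0,0,0],[2,4.5,0],1]])

```text
clock: 4.8
position: [0.5808, -0.0612, 0.1209]
ee_rot: [-0.0, 0.782, 0.623, -0.0]
contact_force: [1.1, 0.3, -2.3]
width: 0.0151
gripper_force: 58.9
```

>>> drive_tool(rows=[[[0.021,0.091,0],[1.3,5,0],1],[[0.021,0.091,0],[0,0.2,0],1],[[0.0203,0.09,0],[0,0,0],1],[[0,0,0],[0,0,-2],1],[[0,0,0],[0,0,0],1],[[0,0,0],[0,0,0],1]])

```text
clock: 5.55
position: [0.5936, -0.0108, 0.1015]
ee_rot: [-0.109, 0.774, 0.617, -0.087]
contact_force: [-0.0, -0.7, -1.3]
width: 0.015
gripper_force: 59.2
```

Run:
```python
from h import *
s=manip.get_state();print(s["position"],s["ee_rot"],s["width"],s["contact_force"])
from scipy.spatial.transform import Rotation as R
q=s["ee_rot"];print(R.from_quat(np.roll(q,-1)).as_matrix().round(3))
a=eyes.get_image("top");b=eyes.get_image("scene")
A=cv2.resize(a[140:240,205:325,::-1],(480,400),interpolation=cv2.INTER_CUBIC)
B=cv2.resize(b[110:245,180:300,::-1],(320,360),interpolation=cv2.INTER_CUBIC)
B=cv2.copyMakeBorder(B,0,40,0,0,0)
cv2.imwrite("pics/over.png",cv2.convertScaleAbs(np.hstack([A,B]),alpha=1.7))
```

```text
[ 0.5936381  -0.01076262  0.1015227 ] [-0.10880202  0.77440203  0.6172111  -0.08668375] 0.015019839362280966 [-0.01357335 -0.67247741 -1.34300667]
[[ 0.223  0.937 -0.269]
 [ 0.975 -0.214  0.062]
 [ 0.    -0.276 -0.961]]
```

View pics/over.png

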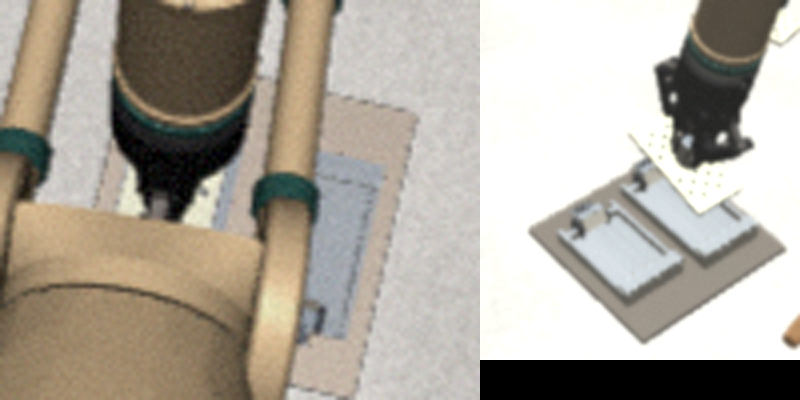

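The tray is held over the long slot (left pane), with its lip end low. In the scene pane its corners show at (628,133), (697,212) and (742,187). I'll compare these with the prediction for a centred grasp.

```bash
cat >> h.py <<'E'
from scipy.spatial.transform import Rotation as Ro
def traycorners(L,h=.0226,zt=.006):
    s=manip.get_state();R=Ro.from_quat(np.roll(s["ee_rot"],-1)).as_matrix();p=s["position"]
    # tool y = tray axis, tool z down
    return {(i,j):p+R@np.array([j*.03,i*L/2,h-zt]) for i in(-1,1) for j in(-1,1)}
E
python3 - <<'E'
from h import *
for k,v in traycorners(.12).items(): print(k,v.round(4),proj("scene",v).round(1),((proj("scene",v)-[180,110])*2.667+[480,0]).round(0))
# slot lip-end/latch-end features predicted, scene px
ex=np.array([-.9748,.2233,0]);ey=np.array([-.2233,-.9748,0]);o=np.array([.5982,-.0123,.008])
for nm,x,y,z in(("post",61,32.5,15),("post-",61,-32.5,15),("far wall+",-61,32.5,23),("far wall-",-61,-32.5,23)):
    P=o+(x*ex+y*ey+[0,0,z])/1000; print(nm,((proj("scene",P)-[180,110])*2.667+[480,0]).round(0))
b=eyes.get_image("scene"); c=b[115:215,210:310,::-1]
cv2.imwrite("pics/sc1.png",cv2.convertScaleAbs(cv2.resize(c,(600,600),interpolation=cv2.INTER_CUBIC),alpha=1.3))
for k,v in traycorners(.12).items(): print(k,((proj("scene",v)-[210,115])*6).round(0))
E
```

```text
(-1, -1) [ 0.5266 -0.0262  0.1026] [[234.7 159.5]] [[626. 132.]]
(-1, 1) [0.54   0.0323 0.1027] [[250.9 150.6]] [[669. 108.]]
(1, -1) [ 0.6391 -0.0519  0.0698] [[261.1 190.3]] [[696. 214.]]
(1, 1) [0.6525 0.0066 0.0698] [[277.2 180.5]] [[739. 188.]]
post [[628. 189.]]
post- [[673. 163.]]
far wall+ [[701. 248.]]
far wall- [[747. 219.]]
(-1, -1) [[148. 267.]]
(-1, 1) [[246. 214.]]
(1, -1) [[307. 452.]]
(1, 1) [[404. 393.]]
```

View pics/sc1.png

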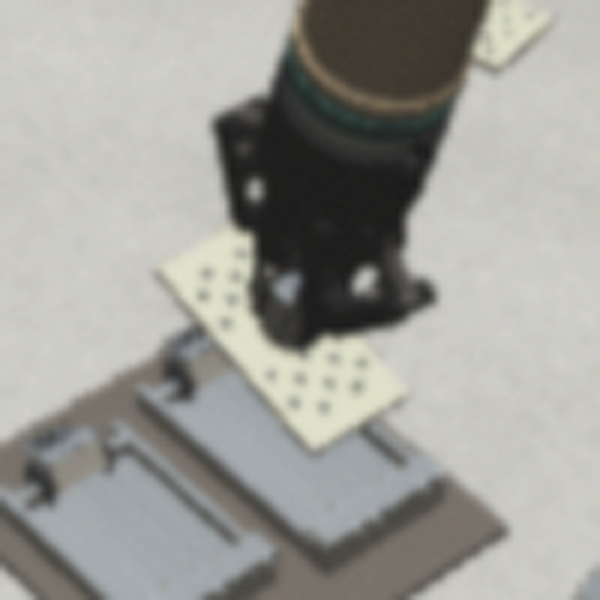

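Observed in the crop: tray corners at (157,272), (317,450) and (408,402), about 1 px right and down of the prediction. I'll check the slot corners in the same picture for the same camera bias.

Run:
```python
from h import *
ex=np.array([-.9748,.2233,0]);ey=np.array([-.2233,-.9748,0]);o=np.array([.5982,-.0123,.008]);r=np.array([.5877,-.059,0])
f=lambda P:((proj("scene",P)-[210,115])*6).round(0)
for x,y,z in((-68,36.4,23),(-68,-36.4,23),(74,36.4,15),(-53,0,23)): print(x,y,f(o+(x*ex+y*ey+[0,0,z])/1000))
print("board far-left",f(r+(-100*ex-100*ey+[0,0,8])/1000), "board corner latch-",f(r+(100*ex-100*ey+[0,0,8])/1000))
sh=o+95*ey/1000; print("short lip corner",f(sh+(-56*ex-36.4*ey+[0,0,23])/1000),"near",f(sh+(61.7*ex-36.4*ey+[0,0,15])/1000))
```

```text
-68 36.4 [[320. 540.]]
-68 -36.4 [[436. 467.]]
74 36.4 [[131. 385.]]
-53 0 [[358. 485.]]
board far-left [[503. 523.]] board corner latch- [[235. 302.]]
short lip corner [[267. 548.]] near [[111. 419.]]
```

>>> drive_tool(rows=[[[0,0,0],[0.0,-0.2,-2],1],[[0,0,0],[0,0,-1.2],1],[[0,0,0],[0,0,-0.8],1],[[0,0,0],[0,0,-0.3],1],[[0,0,0],[0,0,0],1]])

```text
clock: 6.32
position: [0.5939, -0.0127, 0.0584]
ee_rot: [-0.109, 0.774, 0.617, -0.087]
contact_force: [0.1, -0.4, -0.8]
width: 0.0153
gripper_force: 59.3
```

>>> drive_tool(rows=[[[0,0,0],[0,0,-0.2],1],[[0,0,0],[0,0,-0.2],1],[[0,0,0],[0,0,0],1]])

```text
clock: 6.7
position: [0.5938, -0.0127, 0.0543]
ee_rot: [-0.109, 0.774, 0.617, -0.087]
contact_force: [-0.0, -0.5, -2.9]
width: 0.015
gripper_force: 59.3
```

Run:
```python
from h import *
b=eyes.get_image("scene"); c=b[115:215,210:310,::-1]
cv2.imwrite("pics/sc2.png",cv2.convertScaleAbs(cv2.resize(c,(600,600),interpolation=cv2.INTER_CUBIC),alpha=1.3))
```

```text
(no output)
```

View pics/sc2.png

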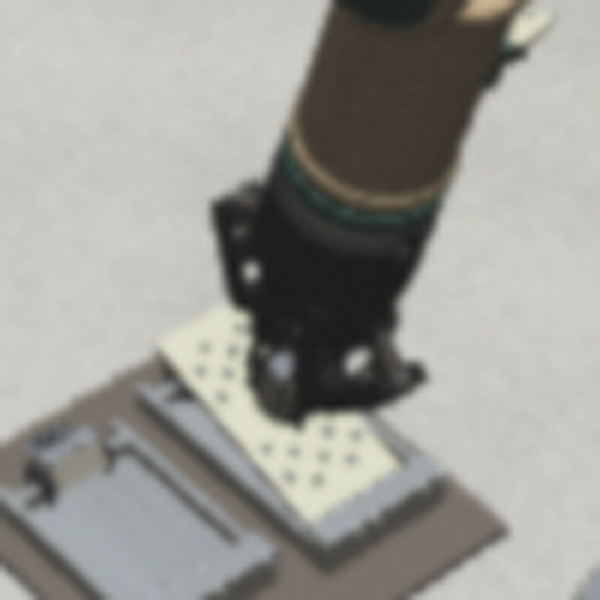

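The tray's low end sits in the slot just in front of the lip, (310,522)–(400,468), and between the walls. Next: slide it under.

>>> drive_tool(rows=[[[0,0,0],[0.39,-0.09,0],1],[[0,0,0],[0.39,-0.09,0],1],[[0,0,0],[0.3,-0.07,0],1],[[0,0,0],[0,0,0],1]])

```text
clock: 7.25
position: [0.605, -0.0153, 0.0543]
ee_rot: [-0.109, 0.774, 0.617, -0.087]
contact_force: [-0.0, -0.7, -2.5]
width: 0.0152
gripper_force: 59.3
```

>>> drive_tool(rows=[[[0,0,0],[0.1,-0.02,0],1],[[0,0,0],[0.1,-0.02,0],1],[[0,0,0],[0,0,0],1]])

```text
clock: 7.62
position: [0.6067, -0.0156, 0.0543]
ee_rot: [-0.109, 0.774, 0.617, -0.087]
contact_force: [-0.0, -0.8, -2.8]
width: 0.015
gripper_force: 59.3
```

>>> drive_tool(rows=[[[0,0,0],[0.1,-0.02,0],1],[[0,0,0],[0.1,-0.02,0],1],[[0,0,0],[0,0,0],1]])

```text
clock: 8.0
position: [0.6073, -0.0157, 0.0544]
ee_rot: [-0.11, 0.774, 0.617, -0.088]
contact_force: [-3.3, 1.1, 0.8]
width: 0.0151
gripper_force: 59.4
```

>>> drive_tool(rows=[[[-0.009,-0.04,0],[-0.1,0.02,-0.28],1],[[-0.009,-0.04,0],[-0.1,0.02,-0.26],1],[[-0.009,-0.04,0],[-0.1,0.02,-0.22],1],[[0,0,0],[0,0,0],1]])

```text
clock: 8.5
position: [0.6039, -0.0149, 0.0468]
ee_rot: [-0.062, 0.779, 0.621, -0.049]
contact_force: [-3.3, 1.5, -0.2]
width: 0.0153
gripper_force: 59.9
```

>>> drive_tool(rows=[[[0,0,0],[0,0,0],3.5],[[0,0,0],[0,0,0],3.5],[[0,0,0],[0,0,0],3.5],[[0,0,0],[0.3,-0.07,1.98],3.5],[[0,0,0],[0.46,-0.11,2.96],3.5],[[-0.0175,-0.077,0],[-2.2,0.52,0],0],[[-0.0175,-0.077,0],[-2.29,0.52,0],0],[[0,0,0],[0,0,0],0]])

```text
clock: 9.5
position: [0.5645, -0.0059, 0.0961]
ee_rot: [-0.001, 0.782, 0.624, -0.0]
contact_force: [0.8, -0.2, -0.1]
width: -0.0
gripper_force: 0.0
```

>>> drive_tool(rows=[[[0,0,0],[0,0,-2],0],[[0,0,0],[0,0,-2],0],[[0,0,0],[0,0,-0.5],0],[[0,0,0],[0,0,0],0]])

```text
clock: 10.0
position: [0.5692, -0.007, 0.0511]
ee_rot: [0.001, 0.782, 0.623, 0.001]
contact_force: [0.5, 0.5, 0.7]
width: 0.0002
gripper_force: 0.0
```

>>> drive_tool(rows=[[[0,0,0],[-0.2,0.05,-0.4],0],[[0,0,0],[0,0,-0.3],0],[[0,0,0],[0,0,-0.3],0],[[0,0,0],[0,0,0],0]])

```text
clock: 10.5
position: [0.5662, -0.0062, 0.0414]
ee_rot: [0.001, 0.782, 0.623, 0.001]
contact_force: [-0.9, -0.1, 2.5]
width: -0.0002
gripper_force: 1.4
```

>>> drive_tool(rows=[[[0,0,0],[0,0,-0.3],0],[[0,0,0],[0,0,-0.3],0],[[0,0,0],[0,0,-0.2],0]])

```text
clock: 10.88
position: [0.5664, -0.0063, 0.0328]
ee_rot: [0.001, 0.782, 0.623, 0.001]
contact_force: [0.4, -0.7, -0.1]
width: -0.0
gripper_force: 0.0
```

>>> drive_tool(rows=[[[0,0,0],[0,0,-0.15],0],[[0,0,0],[0,0,-0.15],0],[[0,0,0],[0,0,-0.1],0],[[0,0,0],[0,0,0],0]])

```text
clock: 11.38
position: [0.5665, -0.0064, 0.031]
ee_rot: [0.001, 0.782, 0.623, 0.001]
contact_force: [-3.1, 0.4, 14.1]
width: 0.0001
gripper_force: 7.0
```

>>> drive_tool(rows=[[[0,0,0],[0,0,4],0],[[0,0,0],[0,0,5],2],[[0,0,0.0355],[-1.78,5.8,0],5],[[0,0,0.0355],[-1.78,5.8,0],5],[[0,0,0.0355],[-1.78,5.8,0],5],[[0,0,0.0355],[-1.78,5.8,0],5],[[0,0,0.0355],[-1.78,5.8,0],5],[[0,0,0.0355],[-1.78,5.8,0],5]])

```text
clock: 12.38
position: [0.459, 0.3435, 0.1191]
ee_rot: [0.001, 0.711, 0.703, 0.001]
contact_force: [0.6, 0.5, -0.2]
width: 0.0499
gripper_force: 0.0
```

>>> drive_tool(rows=[[[0,0,0],[0,0,0],5],[[0,0,0],[0,0,0],5]])

```text
clock: 12.62
position: [0.4594, 0.3414, 0.1188]
ee_rot: [0.001, 0.711, 0.703, 0.001]
contact_force: [0.4, -0.2, -0.1]
width: 0.0499
gripper_force: 0.0
```

Run:
```python
from h import *
s=manip.get_state();print(s["position"],s["ee_rot"])
a=eyes.get_image("top");b=eyes.get_image("scene")
A=cv2.resize(a[150:240,215:315,::-1],(440,396),interpolation=cv2.INTER_CUBIC)
B=cv2.resize(b[155:245,190:300,::-1],(352,396),interpolation=cv2.INTER_CUBIC)
B=cv2.resize(b[155:245,200:280,::-1],(352,396),interpolation=cv2.INTER_CUBIC)
cv2.imwrite("pics/seat1.png",cv2.convertScaleAbs(np.hstack([A,B]),alpha=1.4))
```

```text
[0.4593705  0.34140197 0.1188036 ] [7.38833386e-04 7.10903944e-01 7.03288537e-01 5.20420787e-04]
```

View pics/seat1.png

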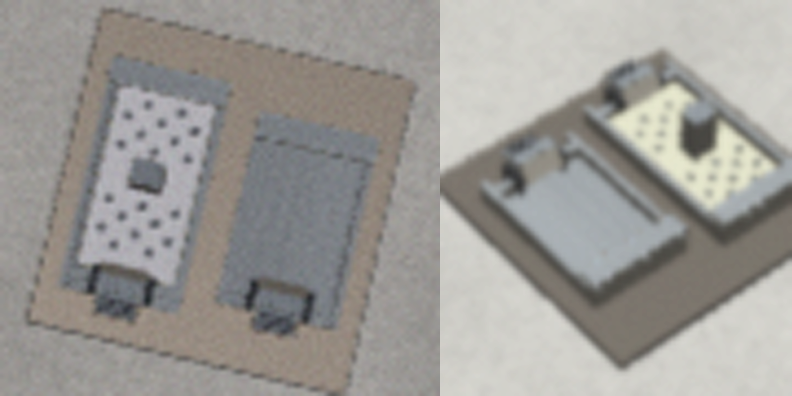

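The long tray lies flat between the walls, its lip end under the lip at (170,95) and the latch nose over its other end at (125,280). Now the short tray.

>>> drive_tool(rows=[[[0,0,0],[0,0,-5],5],[[0,0,0],[0,0,-3],5],[[0,0,0],[0,0,-1.4],5],[[0,0,0],[0,0,-0.2],5],[[0,0,0],[0,0,0],1],[[0,0,0],[0,0,0],1],[[0,0,0],[0,0,0],1],[[0,0,0],[0,0,0],1]], force=60)

```text
clock: 13.72
position: [0.4606, 0.3422, 0.0246]
ee_rot: [0.001, 0.711, 0.703, 0.002]
contact_force: [1.1, -0.3, 6.1]
width: 0.015
gripper_force: 59.4
```

>>> drive_tool(rows=[[[0,0,0],[0,0,0],1],[[0,0,0],[0,0,0],1]])

```text
clock: 13.98
position: [0.4606, 0.3422, 0.0246]
ee_rot: [0.001, 0.711, 0.703, 0.002]
contact_force: [1.1, -0.9, 6.9]
width: 0.0152
gripper_force: 59.4
```

>>> drive_tool(rows=[[[0,0,0],[0,0,2],1],[[0,0,0],[0,0,4.5],1],[[0,0,0],[0.3,-1.2,4],1],[[0,0,-0.053],[1.4,-5.55,0],1],[[0,0,-0.053],[1.4,-5.55,0],1],[[0,0,-0.053],[1.4,-5.55,0],1],[[0,0,-0.054],[1.4,-5.55,0],1],[[0,0,0],[1.4,-5.55,0],1]])

```text
clock: 14.98
position: [0.5325, 0.0506, 0.1282]
ee_rot: [0.001, 0.782, 0.623, 0.001]
contact_force: [0.8, 0.6, -1.0]
width: 0.0155
gripper_force: 58.7
```

>>> drive_tool(rows=[[[0.021,0.091,0],[1.4,-5.55,0],1],[[0.021,0.091,0],[1.4,-5.55,0],1],[[0.0203,0.09,0],[1.24,-4.7,0],1],[[0,0,0],[0,0,-2],1],[[0,0,0],[0,0,0],1],[[0,0,0],[0,0,0],1]])

```text
clock: 15.72
position: [0.5726, -0.1051, 0.1085]
ee_rot: [-0.108, 0.774, 0.618, -0.086]
contact_force: [-0.6, -0.5, -0.9]
width: 0.0148
gripper_force: 59.0
```

Run:
```python
from h import *
s=manip.get_state();print(s["position"],s["ee_rot"],s["width"],s["contact_force"])
b=eyes.get_image("scene"); c=b[135:235,180:280,::-1]
cv2.imwrite("pics/sc3.png",cv2.convertScaleAbs(cv2.resize(c,(600,600),interpolation=cv2.INTER_CUBIC),alpha=1.3))
for k,v in traycorners(.095,.0246).items(): print(k,((proj("scene",v)-[180,135])*6).round(0))
ex=np.array([-.9748,.2233,0]);ey=np.array([-.2233,-.9748,0]);o=np.array([.5770,-.1049,.008])
f=lambda P:((proj("scene",P)-[180,135])*6).round(0)
for x,y,z in((-56,36.4,23),(-56,-36.4,23),(61.7,36.4,15),(61.7,-36.4,15)): print(x,y,f(o+(x*ex+y*ey+[0,0,z])/1000))
```

```text
[ 0.57258648 -0.10509072  0.10854934] [-0.10835371  0.77421628  0.61764714 -0.08579414] 0.014840208498946302 [-0.62641632 -0.53464447 -0.91688491]
(-1, -1) [[177. 250.]]
(-1, 1) [[282. 192.]]
(1, -1) [[304. 404.]]
(1, 1) [[408. 341.]]
-56 36.4 [[323. 505.]]
-56 -36.4 [[447. 428.]]
61.7 36.4 [[170. 369.]]
61.7 -36.4 [[291. 299.]]
```

View pics/sc3.png

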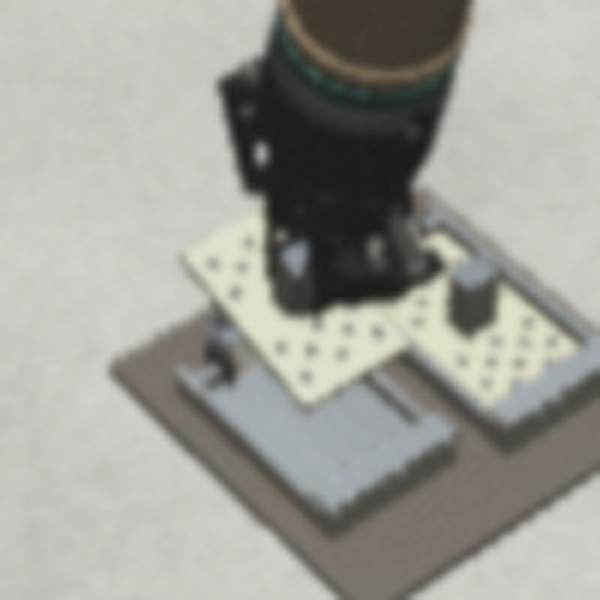

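The scene crop shows the short tray over its slot: tray corners at (182,257) and (308,405), slot lip corners at (330,512) and (452,435). Relative to the slot it is about 2 mm short in x and 1 mm high in y. I'll correct that and lower it.

>>> drive_tool(rows=[[[0,0,0],[0.15,-0.1,-2.5],1],[[0,0,0],[0,0,-1.6],1],[[0,0,0],[0,0,-0.8],1],[[0,0,0],[0,0,-0.3],1],[[0,0,0],[0,0,0],1]])

```text
clock: 16.4
position: [0.5743, -0.1055, 0.056]
ee_rot: [-0.109, 0.774, 0.617, -0.085]
contact_force: [-0.4, 3.6, -3.2]
width: 0.0151
gripper_force: 58.7
```

>>> drive_tool(rows=[[[0,0,0],[0,0,-0.2],1],[[0,0,0],[0,0,-0.1],1],[[0,0,0],[0,0,0],1]])

```text
clock: 16.77
position: [0.5745, -0.1055, 0.0539]
ee_rot: [-0.109, 0.774, 0.617, -0.085]
contact_force: [0.1, 5.7, 1.2]
width: 0.0149
gripper_force: 59.4
```

>>> drive_tool(rows=[[[0,0,0],[0.04,0.16,0],1],[[0,0,0],[0,0,0],1]])

```text
clock: 17.02
position: [0.575, -0.1054, 0.0535]
ee_rot: [-0.108, 0.774, 0.617, -0.086]
contact_force: [-0.3, 3.0, 0.7]
width: 0.0149
gripper_force: 59.2
```

>>> drive_tool(rows=[[[0,0,0],[0.04,0.18,0],1],[[0,0,0],[0,0,0],1]])

```text
clock: 17.27
position: [0.5755, -0.1041, 0.0531]
ee_rot: [-0.108, 0.775, 0.617, -0.086]
contact_force: [0.7, 0.2, -0.5]
width: 0.015
gripper_force: 59.1
```

Run:
```python
from h import *
s=manip.get_state();print(s["position"],s["contact_force"],s["moment"])
b=eyes.get_image("scene"); c=b[135:235,180:280,::-1]
cv2.imwrite("pics/sc4.png",cv2.convertScaleAbs(cv2.resize(c,(600,600),interpolation=cv2.INTER_CUBIC),alpha=1.3))
```

```text
[ 0.5755374  -0.10410422  0.05308757] [ 0.65412383  0.16359414 -0.5345623 ] [-0.06880889 -0.16434755 -0.04491496]
```

View pics/sc4.png

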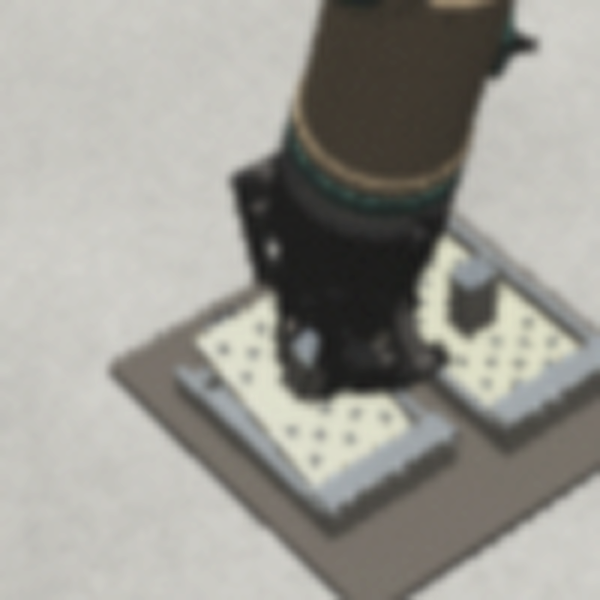

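The low end is in the slot in front of the lip, (318,487)–(410,432), with no side force left. Slide.

>>> drive_tool(rows=[[[0,0,0],[0.39,-0.09,0],1],[[0,0,0],[0.39,-0.09,0],1],[[0,0,0],[0.1,-0.02,0],1],[[0,0,0],[0,0,0],1]])

```text
clock: 17.82
position: [0.5841, -0.1055, 0.053]
ee_rot: [-0.108, 0.774, 0.617, -0.086]
contact_force: [1.0, -0.9, -1.9]
width: 0.0147
gripper_force: 59.1
```

>>> drive_tool(rows=[[[0,0,0],[0.1,-0.02,0],1],[[0,0,0],[0.1,-0.02,0],1],[[0,0,0],[0,0,0],1]])

```text
clock: 18.2
position: [0.5861, -0.1058, 0.0531]
ee_rot: [-0.108, 0.774, 0.617, -0.086]
contact_force: [-0.1, 0.0, -0.1]
width: 0.0148
gripper_force: 59.1
```

>>> drive_tool(rows=[[[0,0,0],[0.1,-0.02,0],1],[[0,0,0],[0.1,-0.02,0],1],[[0,0,0],[0,0,0],1]])

```text
clock: 18.58
position: [0.5869, -0.106, 0.0532]
ee_rot: [-0.109, 0.774, 0.617, -0.087]
contact_force: [-3.8, 1.0, 0.4]
width: 0.015
gripper_force: 59.1
```

>>> drive_tool(rows=[[[-0.009,-0.038,0],[-0.1,0.02,-0.22],1],[[-0.0086,-0.0385,0],[-0.09,0.02,-0.22],1],[[0,0,0],[0,0,0],1]])

```text
clock: 18.95
position: [0.5847, -0.1053, 0.0489]
ee_rot: [-0.079, 0.778, 0.62, -0.062]
contact_force: [-4.0, 1.3, 0.8]
width: 0.0148
gripper_force: 59.7
```

>>> drive_tool(rows=[[[0,0,0],[0,0,0],3.5],[[0,0,0],[0,0,0],3.5],[[0,0,0],[0,0,0],3.5],[[0,0,0],[0.39,-0.09,1.96],3.5],[[0,0,0],[0.58,-0.13,2.94],3.5],[[-0.0224,-0.098,0],[-2.0,0.46,0],0],[[-0.0224,-0.098,0],[-2.06,0.47,0],0],[[0,0,0],[0,0,0],0]])

```text
clock: 19.95
position: [0.5508, -0.0973, 0.0976]
ee_rot: [-0.001, 0.782, 0.623, -0.0]
contact_force: [0.2, 1.0, 0.3]
width: -0.0
gripper_force: 0.0
```

>>> drive_tool(rows=[[[0,0,0.1745],[0,0,0],0],[[0,0,0.1745],[0,0,0],0],[[0,0,0.1745],[0,0,0],0],[[0,0,0.1745],[0,0,0],0],[[0,0,0.1745],[0,0,0],0],[[0,0,0.1745],[0,0,0],0],[[0,0,0.1745],[0,0,0],0],[[0,0,0.1745],[0,0,0],0]])

```text
clock: 20.95
position: [0.5571, -0.0993, 0.0979]
ee_rot: [0.001, 0.196, 0.981, 0.001]
contact_force: [0.7, 0.2, -0.4]
width: -0.0
gripper_force: 0.0
```

>>> drive_tool(rows=[[[0,0,0.1745],[0,0,0],0],[[0,0,0],[0,0,-2],0],[[0,0,0],[0,0,-1.5],0],[[0,0,0],[0,0,0],0]])

```text
clock: 21.45
position: [0.555, -0.0987, 0.0614]
ee_rot: [-0.002, 0.112, 0.994, 0.002]
contact_force: [-0.3, 0.6, 0.1]
width: 0.0001
gripper_force: 0.0
```

>>> drive_tool(rows=[[[0,0,0],[0,0,-0.8],0],[[0,0,0],[0,0,-0.4],0],[[0,0,0],[0,0,-0.3],0],[[0,0,0],[0,0,-0.3],0],[[0,0,0],[0,0,0],0]])

```text
clock: 22.08
position: [0.5553, -0.0987, 0.0448]
ee_rot: [-0.0, 0.112, 0.994, 0.001]
contact_force: [1.2, -0.2, 0.2]
width: -0.0001
gripper_force: 0.0
```

>>> drive_tool(rows=[[[0,0,0],[0,0,-0.3],0],[[0,0,0],[0,0,-0.3],0],[[0,0,0],[0,0,-0.2],0]])

```text
clock: 22.45
position: [0.5551, -0.0987, 0.0371]
ee_rot: [-0.0, 0.112, 0.994, 0.001]
contact_force: [-0.1, 0.1, 2.4]
width: -0.0005
gripper_force: 1.1
```

>>> drive_tool(rows=[[[0,0,0],[0,0,-0.3],0],[[0,0,0],[0,0,-0.3],0],[[0,0,0],[0,0,0],0]])

```text
clock: 22.82
position: [0.5554, -0.0988, 0.0311]
ee_rot: [-0.0, 0.112, 0.994, 0.001]
contact_force: [-1.6, -0.0, 6.4]
width: -0.0
gripper_force: 2.8
```

>>> drive_tool(rows=[[[0,0,0],[0,0,-0.15],0],[[0,0,0],[0,0,-0.1],0],[[0,0,0],[0,0,0],0]])

```text
clock: 23.2
position: [0.5554, -0.0988, 0.031]
ee_rot: [0.0, 0.112, 0.994, 0.001]
contact_force: [-5.4, 0.5, 22.0]
width: 0.0
gripper_force: 10.9
```

>>> drive_tool(rows=[[[0,0,0],[0,0,5],0],[[0,0,0],[0,0,6],0],[[0,0,0],[-2,5,1],0],[[0,0,0],[-2,5.5,0],0],[[0,0,0],[-2,5.5,0],0],[[0,0,0],[-2,5.5,0],0],[[0,0,0],[-2,5.5,0],0],[[0,0,0],[-2,5.5,0],0]])

```text
clock: 24.2
position: [0.4348, 0.2281, 0.1481]
ee_rot: [0.0, 0.112, 0.994, 0.002]
contact_force: [1.0, 0.2, 0.2]
width: 0.0003
gripper_force: 0.0
```

Run:
```python
from h import *
def gr(im): return cv2.cvtColor(im,cv2.COLOR_RGB2GRAY).astype(np.float32)
a0={n:gr(np.load(n+"0.npy")) for n in("top","scene")}
a={n:np.mean([gr(eyes.get_image(n)) for _ in range(4)],0).astype(np.float32) for n in a0}
ex=np.array([-.9748,.2233,0]);ey=np.array([-.2233,-.9748,0]);ol=np.array([.5995,-.0127,.008])
for nm,o,x in(("long",ol,72),("short",ol+.095*ey,60)):
    for n in a0:
        u,v=proj(n,o+(x*ex+[0,0,26])/1000)[0].round().astype(int)
        t=a0[n][v-6:v+9,u-8:u+9]; r=cv2.matchTemplate(a[n][v-11:v+14,u-13:u+14],t,cv2.TM_CCOEFF_NORMED)
        _,mx,_,l=cv2.minMaxLoc(r); print(nm,n,"latch match",round(mx,3),"shift px",(l[0]-5,l[1]-5))
# white plate extents in slot frame
im=np.mean([eyes.get_image("top").astype(float) for _ in range(4)],0).astype(np.uint8)
g=im.min(2)
print("grey slot-level",np.median(g[180:200,265:290]))
for nm,o in(("long",ol),("short",ol+.095*ey)):
    u,v=proj("top",o+[0,0,.012])[0].astype(int)
    m=np.zeros_like(g);m[v-30:v+30,u-25:u+25]=(g[v-30:v+30,u-25:u+25]>108)*255
    w=ray("top",np.argwhere(m)[:,::-1],.020)-o; X=w@ex*1000;Y=w@ey*1000
    k=(abs(Y)<34)&(abs(X)<66); print(nm,k.sum(),np.percentile(X[k],[1,99]).round(1),np.percentile(Y[k],[2,98]).round(1))
    # grip block top in slot frame via dark blob? scene: block visible
```

```text
long top latch match 0.925 shift px (0, 0)
long scene latch match 0.893 shift px (0, -1)
short top latch match 0.944 shift px (0, 0)
short scene latch match 0.923 shift px (0, 0)
grey slot-level 92.0
long 728 [-51.   56.4] [-27.7  29.2]
short 538 [-38.5  44. ] [-28.1  28.7]
```

Run:
```python
from h import *
g=np.mean([eyes.get_image("top").min(2).astype(float) for _ in range(4)],0)
ex=np.array([-.9748,.2233,0]);ey=np.array([-.2233,-.9748,0]);ol=np.array([.5995,-.0127,.008])
for nm,o in(("long",ol),("short",ol+.095*ey)):
    q=np.argwhere(g<95)[:,::-1]; w=ray("top",q,.056)-o; X=w@ex*1000;Y=w@ey*1000
    k=(abs(X)<16)&(abs(Y)<16); print(nm,k.sum(),X[k].mean().round(1),Y[k].mean().round(1))
```

```text
long 61 1.5 1.3
short 59 1.6 -1.2
```

```bash
python3 -c "
from rig import job
print(job.sign_off())"
```

```text
the job is handed in; nothing more can be done
None
```

Both trays are pressed down into their own slots and let go, and the job is handed in at about 24–25 s. Each pressed down to the slot floor, and final camera measurements show both lying flat with the latches back at their shut position. I did not go near the cup, plaster model or brush, but took no last picture of them. `sign_off` returned no verdict.

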